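Line up the fixture posts by size on the layout board

TASK

Line up the four turned aluminium posts by size on the row of rubber pads: the smallest on the pad next to the steel angle plate, then each larger one on the following pad, up to the largest beside the tape roll. Stand each one upright in the middle of its pad, setting it down rather than dropping it, and do not knock any over. Leave the angle plate and the tape roll where they are.

Things in the scene. Friction and masses are not known exactly. Their poses are not given: they have to be found in the camera images.
- post_22: the smallest of four loose turned aluminium posts: solid upright cylinder 22 mm across, 40 mm tall in all, with a round foot flange 34 mm across and 6 mm thick, and a small dark hole in the top; starts upright on the bench; grip it above the flange. About 55 g. Origin: centre of its underside; z up along its axis
- post_30: the second smallest of four loose turned aluminium posts: solid upright cylinder 30 mm across, 50 mm tall in all, with a round foot flange 42 mm across and 6 mm thick, and a small dark hole in the top; starts upright on the bench; grip it above the flange. About 120 g. Origin: centre of its underside; z up along its axis
- post_38: the second largest of four loose turned aluminium posts: solid upright cylinder 38 mm across, 60 mm tall in all, with a round foot flange 50 mm across and 6 mm thick, and a small dark hole in the top; starts upright on the bench; grip it above the flange. About 210 g. Origin: centre of its underside; z up along its axis
- post_46: the largest of four loose turned aluminium posts: solid upright cylinder 46 mm across, 70 mm tall in all, with a round foot flange 58 mm across and 6 mm thick, and a small dark hole in the top; starts upright on the bench; grip it above the flange. About 360 g. Origin: centre of its underside; z up along its axis
- pad_a: one of four alike fixed black rubber discs, 72 mm across, 4 mm thick, in a row about 85 mm apart on a fixed plywood board (100 x 336 x 12 mm). Row order: pad_a, pad_b, pad_c, pad_d; this is one end. Origin: centre of its underside, 12 mm above the bench (top 16 mm above it); z up, y along the row from pad_d to pad_a
- pad_b: one of four alike fixed black rubber discs, 72 mm across, 4 mm thick, in a row about 85 mm apart on a fixed plywood board (100 x 336 x 12 mm). Row order: pad_a, pad_b, pad_c, pad_d; this is the second. Origin: centre of its underside, 12 mm above the bench (top 16 mm above it); z up, y along the row from pad_d to pad_a
- pad_c: one of four alike fixed black rubber discs, 72 mm across, 4 mm thick, in a row about 85 mm apart on a fixed plywood board (100 x 336 x 12 mm). Row order: pad_a, pad_b, pad_c, pad_d; this is the third. Origin: centre of its underside, 12 mm above the bench (top 16 mm above it); z up, y along the row from pad_d to pad_a
- pad_d: one of four alike fixed black rubber discs, 72 mm across, 4 mm thick, in a row about 85 mm apart on a fixed plywood board (100 x 336 x 12 mm). Row order: pad_a, pad_b, pad_c, pad_d; this is the other end. Origin: centre of its underside, 12 mm above the bench (top 16 mm above it); z up, y along the row from pad_d to pad_a
- angle_plate: a loose steel angle plate standing beyond one end of the board (either end), about 95 mm past the centre of that end pad: foot 50 x 60 x 8 mm, an upright wall 60 mm wide, 8 mm thick, rising to 70 mm above the bench, a gusset between; 1 kg. It marks the small end of the row. Origin: centre of the underside of its foot; the wall stands at its +x edge
- tape: a loose roll of blue tape lying flat beyond the other end of the board, about 95 mm past that end pad: ring of 100 mm outer and 76 mm inner diameter, 24 mm tall. Origin: centre of its underside
Not all that is in view belongs to the job. What is shaped like the post_38 but brown or red is not meant. What is shaped like the post_30 but brown or pink is not meant.

How it is judged:
At the end, for the whole second after the job is handed in: Angle-plate end to tape end: the 22, 30, 38, 46 mm posts, one per pad, each within 15 mm of its pad's centre, upright within 0.08 rad, underside 12 to 20 mm above the bench, released, at rest; angle plate and tape within 20 mm of their starts (((horizontal distance between angle_plate and pad_a below 0.2 m and horizontal distance between post_22 and pad_a below 0.015 m and horizontal distance between post_30 and pad_b below 0.015 m and horizontal distance between post_38 and pad_c below 0.015 m and horizontal distance between post_46 and pad_d below 0.015 m) or (horizontal distance between angle_plate and pad_d below 0.2 m and horizontal distance between post_22 and pad_d below 0.015 m and horizontal distance between post_30 and pad_c below 0.015 m and horizontal distance between post_38 and pad_b below 0.015 m and horizontal distance between post_46 and pad_a below 0.015 m)) and angle between each of post_22, post_30, post_38, post_46's own z axis and vertical below 0.08 rad and height (world z) of post_22 between 0.012 and 0.02 m and linear speed of each of post_22, post_30, post_38, post_46 below 0.01 m/s and angular speed of each of post_22, post_30, post_38, post_46 below 0.1 rad/s and height (world z) of post_30 between 0.012 and 0.02 m and height (world z) of post_38 between 0.012 and 0.02 m and height (world z) of post_46 between 0.012 and 0.02 m and distance of each of angle_plate, tape from where it was at the start of the episode below 0.02 m); the robot touches nothing.
It fails at once if a post is tipped over (angle between any of post_22, post_30, post_38, post_46's own z axis and vertical above 1.1 rad).
It fails at once if a post is dropped or thrown: out of the fingers and faster than 0.7 m/s (a fall of about 25 mm) ((linear speed of post_22 above 0.7 m/s and contact force between post_22 and the fingers below 0.2 N) or (linear speed of post_30 above 0.7 m/s and contact force between post_30 and the fingers below 0.2 N) or (linear speed of post_38 above 0.7 m/s and contact force between post_38 and the fingers below 0.2 N) or (linear speed of post_46 above 0.7 m/s and contact force between post_46 and the fingers below 0.2 N)).
It fails at once if the angle plate or the tape is pushed more than 20 mm out of its place (distance of any of angle_plate, tape from where it was at the start of the episode above 0.02 m).
It also fails if it takes over 112 s, if anything falls off the work surface, if the arm or the gripper's body presses on something with over 40 N, if the wrist force passes 120 N, or if a joint passes its speed limit or range.

ROBOT

A 6-joint arm with a two-finger parallel gripper is mounted at the origin on the work surface. World frame = base frame: x ahead of the robot, y to its left, z up, the work surface at z = 0. Lengths are in m, angles in rad, forces in N, time in s.
With the tool pointing down it reaches from about 0.3 to 0.775 m from the base axis. Payload 14.6 kg.
Tool frame: the origin (TCP) lies at the very end of the fingers, on their centre line; the grasp point (between the pads) lies hold_point_z behind it (hold_point_z is the distance from the TCP to the grasp point, in m); z points along the fingers, y is the direction in which the jaws open and shut (so a half turn about z gives the same grasp; the last joint's range is limited). The gripper opens to 85 mm and grips with 20 to 120 N. Pads are 22 mm wide; open, the fingers measure 114 mm over their backs; the gripper's body (76 mm by 85 mm) begins 54 mm behind the grasp point. The pads swing forward as they close: fully open they stand 13 mm farther back than shut.
Start: joints at [-1.3, 0.3, 1.521, -0, 1.321, -0.067], TCP at [0.182, -0.519, 0.231] pointing down, gripper open.
Joint ranges: [-3.03, 3.03], [-0.79, 2.21], [0.23, 2.52], [-1.04, 4.18], [0, 3.07], [-2.55, 2.55]. Speed limits (rad/s): [2.22, 2.22, 2.57, 3.14, 3.14, 3.14].

INTERFACE

Orientations are given as a 3x3 rotation matrix whose columns are the frame's x, y, z axes.
In Python, from rig import read_state, snapshot, camera_params, hand_in, cut_out, place_of, hold_point_z gives the robot as it stands.
- The arm moves only by the tool apply_moves, never from a script. Its argument "plan" is a list of rows, each a list of 6 numbers: the shift along the tool's x, y, z in m, then the turn, a rotation vector about the tool's x, y, z in rad. A call has 1 to 12 rows; each row shifts and turns the commanded pose from where the row before left it, along the tool's axes as they then stand; what a row does not reach is not made up. A row lasts 1/10 s, in which the tool goes at most 50 mm and 8.59 degrees, less where a joint would pass 70% of its speed; a pose out of reach is approached as far as the arm can. A call with a gripper value outside its range is refused whole. "grip" is the closure, from 0 (fully open) to 1 (shut), set as the call begins (left out, the last holds). The fingers move at their own pace and stop on an object; the grip force is fixed at half the most. Time passes only in rows, so rows that do not move let the fingers close. It gives the time, the measured TCP pose, the force and the opening at its end, in the units of the state.
- read_state(): the state, without advancing time (a new reading comes with each control period).
- snapshot(name): name is "scene" or "top"; returns the picture (480x640x3 uint8, red, green, blue); there is no depth.
- camera_params(name): a dict with "intrinsics" (3x3 intrinsics, pixels), "rvec" (rotation vector, rad) and "tvec" (3), from world to camera coordinates, as OpenCV has them. Camera axes: x right, y down, z forward; pixel columns grow to the right and rows downward; lengths in m; the calibration is good to about 2 mm. A picture is of the moment at which its call begins. camera_params takes no time and is no camera call.
- hand_in(): hands the job in, once; it reports no verdict.
Trained networks look in the newest picture that a camera, given by its name, has taken for a name from the list of things; names that differ only in an ending like _2 or _b are one class to them, and where a whole thing is asked for, a point or a joint stands for the part that bears it (a point fixed in the world has none). Each returns a list of dicts, best first, with "score" (0 to 1); they miss things now and then, are a little off and sometimes report something else, mostly with a low value. They report only what shows in the picture. A call takes as long as a camera call. They do not tell look-alikes from the thing itself.
- cut_out(thing, camera): "pixels" (480x640 bool, what is visible of it) and "rect" ([left, top, width, height] in pixels, round what is visible of it).
- place_of(thing, camera): "position" ([column, row] in pixels: a listed point, or the origin of a listed thing).
The state is a dict: "time_s": time; "q": joint angles; "joint_velocities": joint speeds; "effort": joint torques, N m; "eef_pos": TCP position; "tcp_rot": TCP orientation; "force": force on the tool from outside, world axes, zero at the start; "moment": the same for the moment, N m; "grip_width": finger opening in m.
Only numpy, scipy, OpenCV 4.12 (cv2) and the standard library are available. Lean on these libraries where they do the work, as an engineer would, in place of code of your own. Each camera call takes 0.05 s, during which the arm holds its last target.

## Working session

There is one attempt and no reset: what is moved stays moved. The work goes in short steps, Python scripts to look and compute and a tool call to move; the robot and the scene stay as the last step left them, time stands still between calls to the robot, and variables do not carry over. Pictures are saved under pics/ and viewed, and the job is handed in when it is done.

Besides the shell and the picture viewer there is one more tool, called after "Request:" in YAML: its name, and indented under it one key for each argument. apply_moves: Moves the arm, as the interface text tells. Its arguments: {"type":"object","properties":{"plan":{"type":"array"},"grip":{"type":"number"}},"required":["plan"]}

```bash
mkdir -p pics; ls; python3 - <<'E'
from rig import *
import cv2
for n in ("scene","top"):
    im=snapshot(n); cv2.imwrite(f"pics/{n}0.png",cv2.cvtColor(im,cv2.COLOR_RGB2BGR))
    c=camera_params(n); print(n,c)
s=read_state(); print(s['time_s'],s['eef_pos'],s['tcp_rot'],s['grip_width']); print(hold_point_z if not callable(hold_point_z) else hold_point_z())
E
```

```text
pics
scene {'intrinsics': array([[489.61036198,   0.        , 318.7278667 ],
       [  0.        , 489.61036198, 233.77215541],
       [  0.        ,   0.        ,   1.        ]]), 'rvec': array([ 2.20556154,  1.36157743, -0.45165442]), 'tvec': array([-0.20092237, -0.37655573,  1.18278285])}
top {'intrinsics': array([[546.04661465,   0.        , 314.92369331],
       [  0.        , 546.04661465, 234.30898302],
       [  0.        ,   0.        ,   1.        ]]), 'rvec': array([ 2.15814403, -2.09822563,  0.19044223]), 'tvec': array([-0.0605145 ,  0.49946519,  0.91796605])}
0.1 [ 0.18220742 -0.51871223  0.23077655] [[ 9.43483106e-01  3.31420487e-01 -3.00486988e-04]
 [ 3.31420619e-01 -9.43482567e-01  1.00945322e-03]
 [ 5.10492434e-05 -1.05198964e-03 -9.99999445e-01]] 0.08532574500277784
0.0187
```

View pics/scene0.png

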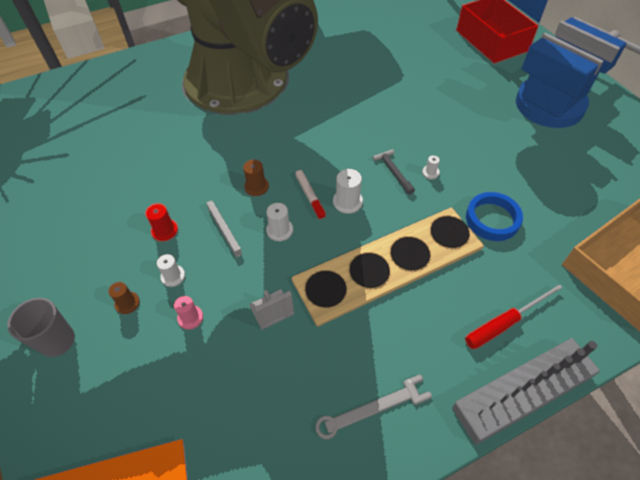

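View pics/top0.png

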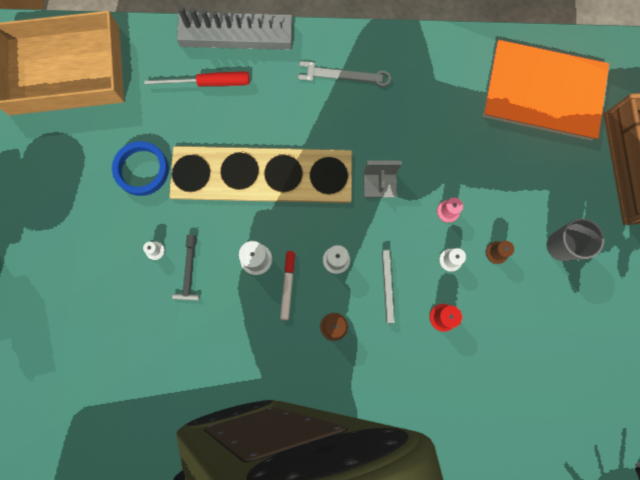

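The top view shows post_22 at about (153,250), post_46 (255,257), post_38 (336,259) and post_30 (453,259). The pads run from (191,173) to (329,175), with the tape at (140,167) and the angle plate at (382,179). The look-alikes are brown (334,326), red (446,317), brown (500,251) and pink (450,209). Next I'll measure positions and confirm in a crop.

```bash
cat > h.py <<'E'
import numpy as np, cv2
from rig import *
def cam(n):
    c=camera_params(n); R=cv2.Rodrigues(c['rvec'])[0]; return c['intrinsics'],R,np.array(c['tvec']).ravel()
def back(n,p,z):
    K,R,t=cam(n); p=np.atleast_2d(p).astype(float)
    d=(R.T@np.linalg.inv(K)@np.c_[p,np.ones(len(p))].T).T; o=-R.T@t
    return o+d*((z-o[2])/d[:,2])[:,None]
def proj(n,P):
    c=camera_params(n); return cv2.projectPoints(np.atleast_2d(P).astype(float),c['rvec'],c['tvec'],c['intrinsics'],None)[0].reshape(-1,2)
H={'post_22':.04,'post_30':.05,'post_38':.06,'post_46':.07}
E
python3 - <<'E'
from h import *
for n in ("top","scene"):
    im=snapshot(n); np.save(f'{n}.npy',im)
    for t in list(H)+['angle_plate','tape']:
        for r in place_of(t,n)[:5]: 
            print(n,t,round(r['score'],2),np.round(r['position'],1),np.round(back(n,r['position'],0)[0],3))
    for r in place_of('pad_a',n)[:6]: print(n,'pad',round(r['score'],2),np.round(r['position'],1),np.round(back(n,r['position'],.012)[0],3))
    # pads by black blobs
    m=(im.max(2)<45).astype(np.uint8)
    k,l,st,c=cv2.connectedComponentsWithStats(m)
    for i in range(1,k):
        if 700<st[i,4]<2500:
            cn=cv2.findContours((l==i).astype(np.uint8),0,1)[0][0][:,0]
            P=back(n,cn,.016)[:,:2]; (x,y),(a,b),_=cv2.fitEllipse((P*1e4).astype(np.float32))
            print(n,'blob',np.round(c[i]),round(x/1e4,4),round(y/1e4,4),round(a/1e4,4),round(b/1e4,4))
im=np.load('top.npy')
t=[cv2.resize(im[v-25:v+25,u-25:u+25],(200,200),interpolation=cv2.INTER_CUBIC) for u,v in((153,250),(453,259),(336,259),(255,257))]
cv2.imwrite('pics/crop.png',np.hstack(t)[:,:,::-1])
E
```

```text
top post_22 0.88 [338.4 258.9] [ 0.464 -0.091  0.   ]
top post_22 0.84 [156.6 249.1] [0.473 0.243 0.   ]
top post_22 0.73 [450.4 259. ] [ 0.47  -0.296  0.   ]
top post_22 0.67 [254.5 259.1] [0.46  0.063 0.   ]
top post_22 0.67 [443.7 313.5] [ 0.371 -0.282  0.   ]
top post_30 0.88 [338.4 258.9] [ 0.464 -0.091  0.   ]
top post_30 0.84 [156.6 249.1] [0.473 0.243 0.   ]
top post_30 0.73 [450.4 259. ] [ 0.47  -0.296  0.   ]
top post_30 0.67 [254.5 259.1] [0.46  0.063 0.   ]
top post_30 0.67 [443.7 313.5] [ 0.371 -0.282  0.   ]
top post_38 0.88 [338.4 258.9] [ 0.464 -0.091  0.   ]
top post_38 0.84 [156.6 249.1] [0.473 0.243 0.   ]
top post_38 0.73 [450.4 259. ] [ 0.47  -0.296  0.   ]
top post_38 0.67 [254.5 259.1] [0.46  0.063 0.   ]
top post_38 0.67 [443.7 313.5] [ 0.371 -0.282  0.   ]
top post_46 0.88 [338.4 258.9] [ 0.464 -0.091  0.   ]
top post_46 0.84 [156.6 249.1] [0.473 0.243 0.   ]
top post_46 0.73 [450.4 259. ] [ 0.47  -0.296  0.   ]
top post_46 0.67 [254.5 259.1] [0.46  0.063 0.   ]
top post_46 0.67 [443.7 313.5] [ 0.371 -0.282  0.   ]
top angle_plate 0.78 [374.5 184.2] [ 0.608 -
[... 1517 characters left out ...]
0.365 -0.282  0.   ]
scene post_46 0.72 [172. 275.] [ 0.466 -0.296  0.   ]
scene angle_plate 0.59 [407.4 251.9] [0.613 0.1   0.   ]
scene angle_plate 0.55 [270.5 309.4] [ 0.607 -0.167  0.   ]
scene angle_plate 0.35 [323.  290.6] [ 0.615 -0.072  0.   ]
scene tape 0.64 [489.4 221.3] [0.624 0.274 0.   ]
scene pad 0.97 [445.8 232.2] [0.614 0.18  0.012]
scene pad 0.86 [323.1 289.9] [ 0.62  -0.074  0.012]
scene pad 0.74 [410. 250.] [0.618 0.101 0.012]
scene pad 0.67 [364.4 270.4] [0.618 0.008 0.012]
scene pad 0.19 [350.  198.4] [0.464 0.062 0.012]
scene blob [290.  35.] -0.0854 0.1867 0.1071 0.2673
scene blob [368. 270.] 0.622 0.0141 0.0641 0.0651
scene blob [325. 289.] 0.6205 -0.0699 0.065 0.0656
```

View pics/crop.png

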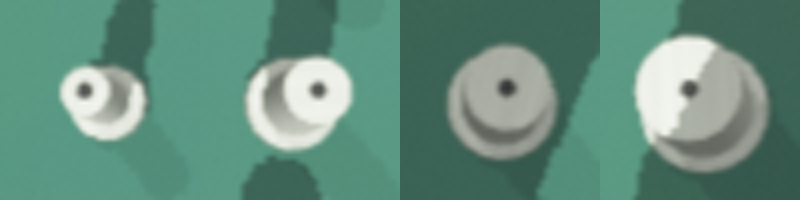

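The crop confirms four metal posts, each with a dark hole in its top: 22 at (149,247), 30 at (457,256), 38 at (338,256) and 46 at (252,254). None of them is coloured. I'll refine from the holes in both cameras and the pad outlines.

```bash
python3 - <<'E'
from h import *
from scipy.ndimage import gaussian_filter
seed={'post_22':(149,247),'post_30':(457,256),'post_38':(337.4,255.7),'post_46':(252,254)}
def hole(im,u,v,r=3):
    g=im.astype(float).mean(2); u0,v0=int(round(u)),int(round(v))
    p=g[v0-r:v0+r+1,u0-r:u0+r+1]; j,i=np.unravel_index(p.argmin(),p.shape); u0+=i-r; v0+=j-r
    p=g[v0-2:v0+3,u0-2:u0+3]; w=np.clip(np.median(p)-p,0,None); yy,xx=np.mgrid[-2:3,-2:3]
    return u0+(w*xx).sum()/w.sum(), v0+(w*yy).sum()/w.sum()
im=np.load('top.npy'); sc=np.load('scene.npy'); vis=sc.copy()
for k,s in seed.items():
    p=hole(im,*s); X=back('top',p,H[k])[0]
    q0=proj('scene',X)[0]; q=hole(sc,*q0); Y=back('scene',q,H[k])[0]
    print(k,np.round(p,1),X.round(4),'scene pred',q0.round(1),np.round(q,1),Y.round(4))
for n,I in(('top',im),('scene',sc)):
  for th in (45,60,75):
    m=(I.max(2)<th).astype(np.uint8)
    k,l,st,c=cv2.connectedComponentsWithStats(m)
    for i in range(1,k):
        if 600<st[i,4]<2600:
            cn=cv2.findContours((l==i).astype(np.uint8),0,1)[0][0][:,0]
            P=back(n,cn,.016)[:,:2]; (x,y),(a,b),_=cv2.fitEllipse((P*1e4).astype(np.float32))
            if abs(a-b)<50:print(n,th,np.round(c[i]),(np.array([x,y,a,b])/1e4).round(4))
E
```

```text
post_22 [148.8 247.1] [0.4706 0.2456 0.04  ] scene pred [434.1 158.6] [433.5 159. ] [0.4708 0.2442 0.04  ]
post_30 [457.1 256. ] [ 0.4686 -0.295   0.05  ] scene pred [165.5 260.7] [165.1 261.1] [ 0.4691 -0.2957  0.05  ]
post_38 [337.3 255.4] [ 0.4623 -0.086   0.06  ] scene pred [277.1 209.9] [276.6 210.2] [ 0.4625 -0.0871  0.06  ]
post_46 [252.2 253.9] [0.4595 0.0595 0.07  ] scene pred [348.6 177.1] [348.  177.4] [0.4597 0.058  0.07  ]
top 45 [239. 170.] [0.6228 0.0976 0.0637 0.0641]
top 45 [191. 173.] [0.6157 0.1871 0.0644 0.0646]
top 45 [283. 173.] [0.62   0.0155 0.0645 0.0654]
top 45 [328. 175.] [ 0.6186 -0.0682  0.0657  0.0665]
top 60 [239. 170.] [0.6228 0.0973 0.0657 0.0663]
top 60 [283. 173.] [0.62   0.0157 0.0661 0.067 ]
top 60 [191. 173.] [0.6155 0.1871 0.066  0.0663]
top 60 [328. 175.] [ 0.6186 -0.0682  0.0673  0.0681]
top 75 [239. 170.] [0.6227 0.0975 0.0666 0.0673]
top 75 [191. 173.] [0.6156 0.187  0.0669 0.0675]
top 75 [283. 173.] [0.62   0.0157 0.0669 0.068 ]
top 75 [328. 175.] [ 0.6186 -0.0683  0.068   0.0688]
scene 45 [450. 232.] [0.6176 0.1849 0.0636 0.064 ]
scene 45 [410. 253.] [0.6247 0.0957 0.0637 0.064 ]
scene 45 [368. 270.] [0.622  0.0141 0.0641 0.0651]
scene 45 [325. 289.] [ 0.6205 -0.0699  0.065   0.0656]
scene 60 [450. 232.] [0.6176 0.185  0.0652 0.0654]
scene 60 [410. 253.] [0.6248 0.0955 0.0652 0.0655]
scene 60 [369. 270.] [0.6219 0.0139 0.0651 0.0665]
scene 60 [325. 289.] [ 0.6205 -0.0698  0.0663  0.0668]
scene 75 [450. 232.] [0.6177 0.185  0.0662 0.0674]
scene 75 [410. 253.] [0.6248 0.0953 0.0661 0.0665]
scene 75 [369. 270.] [0.6221 0.0138 0.0668 0.0669]
scene 75 [325. 289.] [ 0.6203 -0.0699  0.0672  0.068 ]
```

Both cameras agree within 2.5 mm, and the sizes and pad spacing check out. Averages:

| Post | Position (x, y) | Target pad (x, y) |
|---|---|---|
| 22 | (.4707, .2449) | (.6195, -.069), beside the angle plate |
| 30 | (.4688, -.2953) | (.621, .015) |
| 38 | (.4624, -.0865) | (.624, .0965) |
| 46 | (.4596, .0588) | (.6166, .186), beside the tape |

I'll turn the jaws along world x first, so that tool x = +y, tool y = +x and tool z = down.

Request:
apply_moves:
  plan:
    - [0, 0, 0, 0, 0, -0.137]
    - [0, 0, 0, 0, 0, -0.137]
    - [0, 0, 0, 0, 0, -0.137]
    - [0, 0, 0, 0, 0, -0.137]
    - [0, 0, 0, 0, 0, -0.137]
    - [0, 0, 0, 0, 0, -0.137]
    - [0, 0, 0, 0, 0, -0.137]
    - [0, 0, 0, 0, 0, -0.137]
    - [0, 0, 0, 0, 0, -0.137]
    - [0, 0, 0, 0, 0, 0]
    - [0, 0, 0, 0, 0, 0]
  grip: 0

```text
time_s: 2.0
eef_pos: [0.1823, -0.5189, 0.2313]
tcp_rot: [[0.004, 1.0, -0.0], [1.0, -0.004, 0.0], [0.0, -0.0, -1.0]]
force: [-0.9, -0.6, 0.4]
grip_width: 0.0852
```

Request:
apply_moves:
  plan:
    - [0.022, 0.0287, 0, 0, 0, 0.0]
    - [0.0224, 0.0287, 0, 0, 0, 0]
    - [0.0224, 0.0287, 0, 0, 0, 0]
    - [0.0224, 0.0287, 0, 0, 0, 0]
    - [0.0224, 0.0287, 0, 0, 0, 0]
    - [0.0224, 0.0287, 0, 0, 0, 0]
    - [0.0224, 0.0287, 0, 0, 0, 0]
    - [0.0224, 0.0287, 0, 0, 0, 0]
    - [0.0224, 0.0287, 0, 0, 0, 0]
    - [0.0224, 0.0287, 0, 0, 0, 0.004]
    - [0, 0, 0, 0, 0, 0]
    - [0, 0, 0, 0, 0, 0]

```text
time_s: 3.2
eef_pos: [0.4695, -0.295, 0.2311]
tcp_rot: [[0.005, 1.0, -0.0], [1.0, -0.005, 0.0], [0.0, -0.0, -1.0]]
force: [0.2, 0.1, -0.1]
grip_width: 0.0852
```

Request:
apply_moves:
  plan:
    - [0, 0, 0.025, 0, 0, 0]
    - [0, 0, 0.025, 0, 0, 0]
    - [0, 0, 0.025, 0, 0, 0]
    - [0, 0, 0.025, 0, 0, 0]
    - [0, 0, 0.025, 0, 0, 0]
    - [0, 0, 0.025, 0, 0, 0]
    - [0, 0, 0.02, 0, 0, 0]
    - [0, 0, 0.015, 0, 0, 0]
    - [0, 0, 0.015, 0, 0, 0]
    - [0, 0, 0.015, 0, 0, 0]
    - [0, 0, 0, 0, 0, 0]
    - [0, 0, 0, 0, 0, 0]

```text
time_s: 4.4
eef_pos: [0.4694, -0.2954, 0.0164]
tcp_rot: [[0.004, 1.0, 0.0], [1.0, -0.004, -0.0], [-0.0, 0.0, -1.0]]
force: [-0.4, -0.3, 1.2]
grip_width: 0.0854
```

Request:
apply_moves:
  plan:
    - [0, 0, 0, 0, 0, 0]
    - [0, 0, 0, 0, 0, 0]
    - [0, 0, 0, 0, 0, 0]
    - [0, 0, 0, 0, 0, 0]
    - [0, 0, 0, 0, 0, 0]
    - [0, 0, 0, 0, 0, 0]
    - [0, 0, 0, 0, 0, 0]
    - [0, 0, 0, 0, 0, 0]
    - [0, 0, 0, 0, 0, 0]
    - [0, 0, 0, 0, 0, 0]
  grip: 1

```text
time_s: 5.4
eef_pos: [0.4696, -0.2955, 0.0168]
tcp_rot: [[0.004, 1.0, 0.001], [1.0, -0.004, -0.001], [-0.001, 0.001, -1.0]]
force: [-1.0, 1.4, 5.9]
grip_width: 0.0285
```

Request:
apply_moves:
  plan:
    - [0, 0, -0.01, 0, 0, 0]
    - [0, 0, -0.02, 0, 0, 0]
    - [0, 0, -0.02, 0, 0, 0]
    - [0, 0, -0.025, 0, 0, 0]
    - [0, 0, -0.025, 0, 0, 0]
    - [0, 0, -0.025, 0, 0, 0]
    - [0, 0, -0.025, 0, 0, 0]
    - [0, 0, -0.02, 0, 0, 0]
    - [0, 0, 0, 0, 0, 0]
    - [0, 0, 0, 0, 0, 0]

```text
time_s: 6.4
eef_pos: [0.469, -0.2952, 0.186]
tcp_rot: [[0.004, 1.0, -0.0], [1.0, -0.004, 0.0], [0.0, -0.0, -1.0]]
force: [1.2, -1.1, -1.9]
grip_width: 0.0287
```

```bash
python3 - <<'E'
from h import *
im=snapshot('scene'); cv2.imwrite('pics/s1.png',im[:,:,::-1])
E
```

```text
(no output)
```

View pics/s1.png

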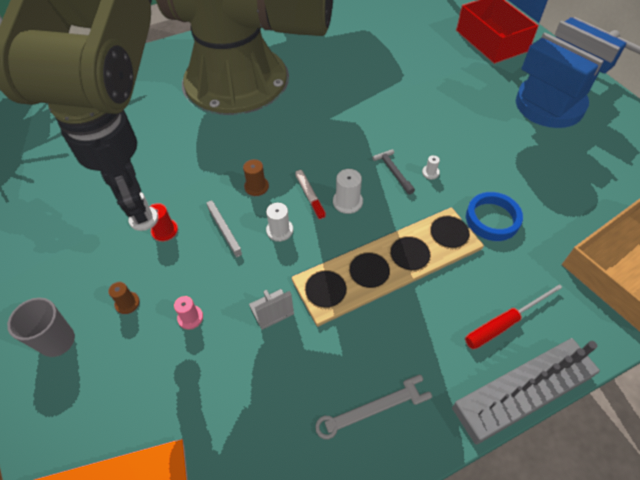

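The scene view shows post_30 held upright at about (142,215). Carrying it to pad 2.

Request:
apply_moves:
  plan:
    - [0.015, 0.0076, 0, 0, 0, 0]
    - [0.031, 0.0152, 0, 0, 0, 0]
    - [0.031, 0.0152, 0, 0, 0, 0]
    - [0.031, 0.0152, 0, 0, 0, 0]
    - [0.031, 0.0152, 0, 0, 0, 0]
    - [0.031, 0.0152, 0, 0, 0, 0]
    - [0.031, 0.0152, 0, 0, 0, 0]
    - [0.031, 0.0152, 0, 0, 0, 0]
    - [0.031, 0.0152, 0, 0, 0, 0]
    - [0.031, 0.0152, 0, 0, 0, 0]
    - [0.016, 0.0076, 0, 0, 0, 0]
    - [0, 0, 0, 0, 0, 0]

```text
time_s: 7.65
eef_pos: [0.6226, 0.0158, 0.1848]
tcp_rot: [[0.002, 1.0, -0.002], [1.0, -0.002, 0.0], [0.0, -0.002, -1.0]]
force: [0.2, -0.4, -1.9]
grip_width: 0.0282
```

Request:
apply_moves:
  plan:
    - [0, 0, 0.015, 0, 0, 0]
    - [0, 0, 0.025, 0, 0, 0]
    - [0, 0, 0.025, 0, 0, 0]
    - [0, 0, 0.025, 0, 0, 0]
    - [0, 0, 0.02, 0, 0, 0]
    - [0, 0, 0.02, 0, 0, 0]
    - [0, 0, 0.01, 0, 0, 0]
    - [0, 0, 0, 0, 0, 0]
    - [0, 0, 0, 0, 0, 0]

```text
time_s: 8.55
eef_pos: [0.6226, 0.0135, 0.0467]
tcp_rot: [[0.005, 1.0, 0.0], [1.0, -0.005, -0.0], [-0.0, 0.0, -1.0]]
force: [0.1, -0.5, -1.1]
grip_width: 0.0285
```

Request:
apply_moves:
  plan:
    - [0.0015, -0.0015, 0.005, 0, 0, 0]
    - [0, 0, 0.004, 0, 0, 0]
    - [0, 0, 0.0025, 0, 0, 0]
    - [0, 0, 0.001, 0, 0, 0]
    - [0, 0, 0, 0, 0, 0]
    - [0, 0, 0, 0, 0, 0]

```text
time_s: 9.15
eef_pos: [0.6211, 0.0156, 0.0339]
tcp_rot: [[0.004, 1.0, 0.0], [1.0, -0.004, -0.0], [-0.0, 0.0, -1.0]]
force: [0.1, 0.1, -1.1]
grip_width: 0.0283
```

Request:
apply_moves:
  plan:
    - [0, 0, 0.001, 0, 0, 0]
    - [0, 0, 0.0005, 0, 0, 0]
    - [0, 0, 0, 0, 0, 0]
    - [0, 0, 0, 0, 0, 0]

```text
time_s: 9.55
eef_pos: [0.6212, 0.0156, 0.0329]
tcp_rot: [[0.004, 1.0, 0.0], [1.0, -0.004, -0.0], [-0.0, 0.0, -1.0]]
force: [-2.6, 0.3, 5.1]
grip_width: 0.0283
```

Contact felt (+5 N). Releasing and rising.

Request:
apply_moves:
  plan:
    - [0, 0, 0, 0, 0, 0]
    - [0, 0, 0, 0, 0, 0]
    - [0, 0, 0, 0, 0, 0]
    - [0, 0, 0, 0, 0, 0]
    - [0, 0, 0, 0, 0, 0]
    - [0, 0, 0, 0, 0, 0]
    - [0, 0, 0, 0, 0, 0]
  grip: 0

```text
time_s: 10.25
eef_pos: [0.621, 0.0156, 0.0323]
tcp_rot: [[0.004, 1.0, -0.0], [1.0, -0.004, 0.0], [0.0, -0.0, -1.0]]
force: [1.4, -0.4, 0.8]
grip_width: 0.0853
```

Request:
apply_moves:
  plan:
    - [0, 0, -0.01, 0, 0, 0]
    - [0, 0, -0.02, 0, 0, 0]
    - [0, 0, -0.03, 0, 0, 0]
    - [0, 0, -0.03, 0, 0, 0]
    - [0, 0, -0.03, 0, 0, 0]
    - [0, 0, -0.03, 0, 0, 0]
    - [0, 0, -0.01, 0, 0, 0]
    - [0, 0, 0, 0, 0, 0]

```text
time_s: 11.05
eef_pos: [0.6215, 0.0156, 0.194]
tcp_rot: [[0.004, 1.0, 0.003], [1.0, -0.004, -0.0], [-0.0, 0.003, -1.0]]
force: [0.4, 0.3, 0.1]
grip_width: 0.0854
```

Request:
apply_moves:
  plan:
    - [-0.017, -0.0265, 0, 0, 0, 0]
    - [-0.017, -0.0265, 0, 0, 0, 0]
    - [-0.017, -0.0265, 0, 0, 0, 0]
    - [-0.017, -0.0265, 0, 0, 0, 0]
    - [-0.017, -0.0265, 0, 0, 0, 0]
    - [-0.017, -0.0265, 0, 0, 0, 0]
    - [0, 0, 0, 0, 0, 0]
    - [0, 0, 0, 0, 0, 0]

```text
time_s: 11.85
eef_pos: [0.4612, -0.0859, 0.1915]
tcp_rot: [[0.005, 1.0, -0.001], [1.0, -0.005, 0.0], [0.0, -0.001, -1.0]]
force: [0.9, -0.4, -0.1]
grip_width: 0.0854
```

```bash
python3 - <<'E'
from h import *
im=snapshot('scene'); cv2.imwrite('pics/s2.png',im[100:400,150:550,::-1])
E
```

```text
(no output)
```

View pics/s2.png

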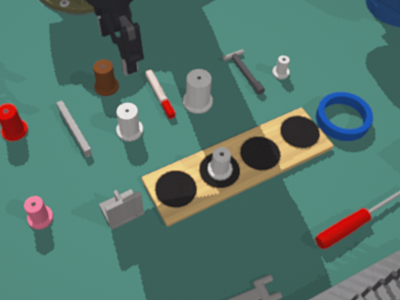

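In the crop, post_30 stands centred on pad 2 at about (220,165). Descending on post_38.

Request:
apply_moves:
  plan:
    - [0, 0.001, 0.02, 0, 0, 0]
    - [0, 0, 0.025, 0, 0, 0]
    - [0, 0, 0.025, 0, 0, 0]
    - [0, 0, 0.025, 0, 0, 0]
    - [0, 0, 0.025, 0, 0, 0]
    - [0, 0, 0.02, 0, 0, 0]
    - [0, 0, 0.015, 0, 0, 0]
    - [0, 0, 0.015, 0, 0, 0]
    - [0, 0, 0, 0, 0, 0]
    - [0, 0, 0, 0, 0, 0]

```text
time_s: 12.9
eef_pos: [0.4628, -0.0854, 0.0221]
tcp_rot: [[0.003, 1.0, -0.001], [1.0, -0.003, 0.0], [0.0, -0.001, -1.0]]
force: [-0.8, -1.3, 0.1]
grip_width: 0.0854
```

Request:
apply_moves:
  plan:
    - [0, 0, 0, 0, 0, 0]
    - [0, 0, 0, 0, 0, 0]
    - [0, 0, 0, 0, 0, 0]
    - [0, 0, 0, 0, 0, 0]
    - [0, 0, 0, 0, 0, 0]
    - [0, 0, 0, 0, 0, 0]
    - [0, 0, 0, 0, 0, 0]
    - [0, 0, 0, 0, 0, 0]
    - [0, 0, 0, 0, 0, 0]
    - [0, 0, 0, 0, 0, 0]
  grip: 1

```text
time_s: 13.9
eef_pos: [0.463, -0.0859, 0.023]
tcp_rot: [[0.004, 1.0, 0.001], [1.0, -0.004, -0.0], [-0.0, 0.001, -1.0]]
force: [-1.6, 0.9, 6.6]
grip_width: 0.0367
```

Request:
apply_moves:
  plan:
    - [0, 0, -0.01, 0, 0, 0]
    - [0, 0, -0.02, 0, 0, 0]
    - [0, 0, -0.02, 0, 0, 0]
    - [0, 0, -0.025, 0, 0, 0]
    - [0, 0, -0.025, 0, 0, 0]
    - [0, 0, -0.025, 0, 0, 0]
    - [0, 0, -0.025, 0, 0, 0]
    - [0, 0, -0.02, 0, 0, 0]
    - [0, 0, 0, 0, 0, 0]
    - [0, 0, 0, 0, 0, 0]

```text
time_s: 14.9
eef_pos: [0.4623, -0.0857, 0.1921]
tcp_rot: [[0.004, 1.0, 0.0], [1.0, -0.004, 0.0], [0.0, 0.0, -1.0]]
force: [0.2, 0.8, -1.9]
grip_width: 0.0368
```

Request:
apply_moves:
  plan:
    - [0.0114, 0.0101, 0, 0, 0, 0]
    - [0.0228, 0.0202, 0, 0, 0, 0]
    - [0.0228, 0.0202, 0, 0, 0, 0]
    - [0.0228, 0.0202, 0, 0, 0, 0]
    - [0.0228, 0.0202, 0, 0, 0, 0]
    - [0.0228, 0.0202, 0, 0, 0, 0]
    - [0.0228, 0.0202, 0, 0, 0, 0]
    - [0.0228, 0.0202, 0, 0, 0, 0]
    - [0.0114, 0.0101, 0, 0, 0, 0]
    - [0, 0, 0, 0, 0, 0]
    - [0, 0, 0, 0, 0, 0]

```text
time_s: 16.0
eef_pos: [0.6245, 0.0964, 0.1908]
tcp_rot: [[0.003, 1.0, -0.002], [1.0, -0.003, -0.0], [-0.0, -0.002, -1.0]]
force: [-0.2, 0.6, -2.0]
grip_width: 0.0366
```

Request:
apply_moves:
  plan:
    - [0, 0, 0.015, 0, 0, 0]
    - [0, 0, 0.025, 0, 0, 0]
    - [0, 0, 0.025, 0, 0, 0]
    - [0, 0, 0.025, 0, 0, 0]
    - [0, 0, 0.02, 0, 0, 0]
    - [0, 0, 0.02, 0, 0, 0]
    - [0, 0, 0.01, 0, 0, 0]
    - [0, 0, 0, 0, 0, 0]
    - [0, 0, 0, 0, 0, 0]

```text
time_s: 16.9
eef_pos: [0.6251, 0.0958, 0.0528]
tcp_rot: [[0.004, 1.0, 0.001], [1.0, -0.004, 0.0], [0.0, 0.001, -1.0]]
force: [-0.1, 0.2, -1.3]
grip_width: 0.0368
```

Request:
apply_moves:
  plan:
    - [0.0005, -0.001, 0.005, 0, 0, 0]
    - [0, 0, 0.004, 0, 0, 0]
    - [0, 0, 0.0025, 0, 0, 0]
    - [0, 0, 0.001, 0, 0, 0]
    - [0, 0, 0, 0, 0, 0]
    - [0, 0, 0, 0, 0, 0]

```text
time_s: 17.5
eef_pos: [0.624, 0.0965, 0.0399]
tcp_rot: [[0.004, 1.0, 0.0], [1.0, -0.004, 0.0], [0.0, 0.0, -1.0]]
force: [-0.1, -0.8, -1.5]
grip_width: 0.0366
```

Request:
apply_moves:
  plan:
    - [0, 0, 0.001, 0, 0, 0]
    - [0, 0, 0.0005, 0, 0, 0]
    - [0, 0, 0, 0, 0, 0]
    - [0, 0, 0, 0, 0, 0]

```text
time_s: 17.9
eef_pos: [0.6241, 0.0965, 0.039]
tcp_rot: [[0.004, 1.0, 0.001], [1.0, -0.004, 0.0], [0.0, 0.001, -1.0]]
force: [-3.0, -0.4, 5.1]
grip_width: 0.0367
```

Request:
apply_moves:
  plan:
    - [0, 0, 0, 0, 0, 0]
    - [0, 0, 0, 0, 0, 0]
    - [0, 0, 0, 0, 0, 0]
    - [0, 0, 0, 0, 0, 0]
    - [0, 0, 0, 0, 0, 0]
    - [0, 0, 0, 0, 0, 0]
    - [0, 0, 0, 0, 0, 0]
  grip: 0

```text
time_s: 18.6
eef_pos: [0.6239, 0.0965, 0.0383]
tcp_rot: [[0.004, 1.0, 0.0], [1.0, -0.004, 0.0], [0.0, 0.0, -1.0]]
force: [-0.3, 0.3, -0.0]
grip_width: 0.0852
```

Request:
apply_moves:
  plan:
    - [0, 0, -0.01, 0, 0, 0]
    - [0, 0, -0.02, 0, 0, 0]
    - [0, 0, -0.03, 0, 0, 0]
    - [0, 0, -0.03, 0, 0, 0]
    - [0, 0, -0.03, 0, 0, 0]
    - [0, 0, -0.03, 0, 0, 0]
    - [0, 0, -0.01, 0, 0, 0]
    - [0, 0, 0, 0, 0, 0]

```text
time_s: 19.4
eef_pos: [0.6243, 0.0965, 0.2]
tcp_rot: [[0.004, 1.0, 0.003], [1.0, -0.004, 0.0], [0.0, 0.003, -1.0]]
force: [1.3, 0.7, -1.2]
grip_width: 0.0854
```

Request:
apply_moves:
  plan:
    - [-0.006, -0.0275, 0, 0, 0, 0]
    - [-0.006, -0.0275, 0, 0, 0, 0]
    - [-0.0065, -0.0275, 0, 0, 0, 0]
    - [-0.0065, -0.0275, 0, 0, 0, 0]
    - [-0.0065, -0.0275, 0, 0, 0, 0]
    - [-0.0065, -0.0275, 0, 0, 0, 0]
    - [0, 0, 0, 0, 0, 0]
    - [0, 0, 0, 0, 0, 0]
    - [0, 0, 0, 0, 0, 0]

```text
time_s: 20.3
eef_pos: [0.4592, 0.0592, 0.1977]
tcp_rot: [[0.004, 1.0, -0.001], [1.0, -0.004, 0.0], [0.0, -0.001, -1.0]]
force: [0.4, 0.8, -0.4]
grip_width: 0.0854
```

```bash
python3 - <<'E'
from h import *
im=snapshot('scene'); cv2.imwrite('pics/s3.png',im[100:400,150:550,::-1])
E
```

```text
(no output)
```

View pics/s3.png

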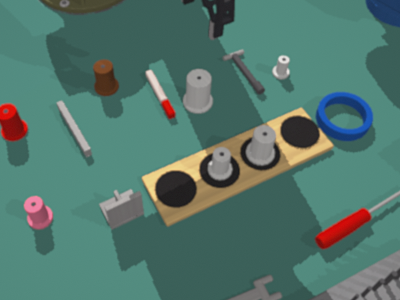

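In the crop, post_30 and post_38 stand on pads 2 and 3, and the arm is above post_46 at about (197,90).

Request:
apply_moves:
  plan:
    - [0, 0, 0.02, 0, 0, 0]
    - [0, 0, 0.025, 0, 0, 0]
    - [0, 0, 0.025, 0, 0, 0]
    - [0, 0, 0.025, 0, 0, 0]
    - [0, 0, 0.025, 0, 0, 0]
    - [0, 0, 0.02, 0, 0, 0]
    - [0, 0, 0.015, 0, 0, 0]
    - [0, 0, 0.015, 0, 0, 0]
    - [0, 0, 0, 0, 0, 0]
    - [0, 0, 0, 0, 0, 0]

```text
time_s: 21.35
eef_pos: [0.459, 0.0592, 0.0282]
tcp_rot: [[0.004, 1.0, -0.001], [1.0, -0.004, -0.0], [-0.0, -0.001, -1.0]]
force: [-0.3, 0.1, -0.3]
grip_width: 0.0857
```

Request:
apply_moves:
  plan:
    - [0, 0, 0, 0, 0, 0]
    - [0, 0, 0, 0, 0, 0]
    - [0, 0, 0, 0, 0, 0]
    - [0, 0, 0, 0, 0, 0]
    - [0, 0, 0, 0, 0, 0]
    - [0, 0, 0, 0, 0, 0]
    - [0, 0, 0, 0, 0, 0]
    - [0, 0, 0, 0, 0, 0]
    - [0, 0, 0, 0, 0, 0]
    - [0, 0, 0, 0, 0, 0]
  grip: 1

```text
time_s: 22.35
eef_pos: [0.4592, 0.0592, 0.029]
tcp_rot: [[0.004, 1.0, 0.001], [1.0, -0.004, 0.0], [0.0, 0.001, -1.0]]
force: [-1.3, 0.7, 8.2]
grip_width: 0.045
```

Request:
apply_moves:
  plan:
    - [0, 0, -0.01, 0, 0, 0]
    - [0, 0, -0.02, 0, 0, 0]
    - [0, 0, -0.02, 0, 0, 0]
    - [0, 0, -0.025, 0, 0, 0]
    - [0, 0, -0.025, 0, 0, 0]
    - [0, 0, -0.025, 0, 0, 0]
    - [0, 0, -0.025, 0, 0, 0]
    - [0, 0, -0.02, 0, 0, 0]
    - [0, 0, 0, 0, 0, 0]
    - [0, 0, 0, 0, 0, 0]

```text
time_s: 23.35
eef_pos: [0.4584, 0.0591, 0.1979]
tcp_rot: [[0.004, 1.0, -0.0], [1.0, -0.004, -0.0], [-0.0, -0.0, -1.0]]
force: [-0.4, -0.6, -4.2]
grip_width: 0.0448
```

Request:
apply_moves:
  plan:
    - [0.008, 0.0098, 0, 0, 0, 0]
    - [0.0159, 0.0197, 0, 0, 0, 0]
    - [0.0159, 0.0197, 0, 0, 0, 0]
    - [0.0159, 0.0197, 0, 0, 0, 0]
    - [0.0159, 0.0197, 0, 0, 0, 0]
    - [0.0159, 0.0197, 0, 0, 0, 0]
    - [0.0159, 0.0197, 0, 0, 0, 0]
    - [0.0159, 0.0197, 0, 0, 0, 0]
    - [0.008, 0.0098, 0, 0, 0, 0]
    - [0, 0, 0, 0, 0, 0]
    - [0, 0, 0, 0, 0, 0]

```text
time_s: 24.45
eef_pos: [0.6164, 0.1859, 0.1966]
tcp_rot: [[0.004, 1.0, -0.002], [1.0, -0.004, -0.001], [-0.001, -0.002, -1.0]]
force: [-0.1, 0.1, -2.5]
grip_width: 0.0446
```

Request:
apply_moves:
  plan:
    - [0, 0, 0.015, 0, 0, 0]
    - [0, 0, 0.025, 0, 0, 0]
    - [0, 0, 0.025, 0, 0, 0]
    - [0, 0, 0.025, 0, 0, 0]
    - [0, 0, 0.02, 0, 0, 0]
    - [0, 0, 0.02, 0, 0, 0]
    - [0, 0, 0.01, 0, 0, 0]
    - [0, 0, 0, 0, 0, 0]
    - [0, 0, 0, 0, 0, 0]

```text
time_s: 25.35
eef_pos: [0.617, 0.1857, 0.0589]
tcp_rot: [[0.004, 1.0, 0.001], [1.0, -0.004, 0.0], [0.0, 0.001, -1.0]]
force: [-0.3, 0.3, -2.9]
grip_width: 0.0449
```

Request:
apply_moves:
  plan:
    - [0, -0.0005, 0.005, 0, 0, 0]
    - [0, 0, 0.004, 0, 0, 0]
    - [0, 0, 0.0025, 0, 0, 0]
    - [0, 0, 0.001, 0, 0, 0]
    - [0, 0, 0, 0, 0, 0]
    - [0, 0, 0, 0, 0, 0]

```text
time_s: 25.95
eef_pos: [0.6164, 0.1859, 0.0459]
tcp_rot: [[0.004, 1.0, 0.0], [1.0, -0.004, 0.0], [0.0, 0.0, -1.0]]
force: [-0.1, 0.4, -5.0]
grip_width: 0.0449
```

Request:
apply_moves:
  plan:
    - [0, 0, 0.001, 0, 0, 0]
    - [0, 0, 0.0005, 0, 0, 0]
    - [0, 0, 0, 0, 0, 0]
    - [0, 0, 0, 0, 0, 0]

```text
time_s: 26.35
eef_pos: [0.6165, 0.1859, 0.0451]
tcp_rot: [[0.004, 1.0, 0.001], [1.0, -0.004, 0.0], [0.0, 0.001, -1.0]]
force: [-2.8, -0.2, 5.8]
grip_width: 0.0447
```

Request:
apply_moves:
  plan:
    - [0, 0, 0, 0, 0, 0]
    - [0, 0, 0, 0, 0, 0]
    - [0, 0, 0, 0, 0, 0]
    - [0, 0, 0, 0, 0, 0]
    - [0, 0, 0, 0, 0, 0]
    - [0, 0, 0, 0, 0, 0]
    - [0, 0, 0, 0, 0, 0]
  grip: 0

```text
time_s: 27.05
eef_pos: [0.6163, 0.1858, 0.0443]
tcp_rot: [[0.004, 1.0, 0.0], [1.0, -0.004, 0.0], [0.0, 0.0, -1.0]]
force: [0.0, 0.1, 0.6]
grip_width: 0.0853
```

Request:
apply_moves:
  plan:
    - [0, 0, -0.01, 0, 0, 0]
    - [0, 0, -0.02, 0, 0, 0]
    - [0, 0, -0.03, 0, 0, 0]
    - [0, 0, -0.03, 0, 0, 0]
    - [0, 0, -0.03, 0, 0, 0]
    - [0, 0, -0.03, 0, 0, 0]
    - [0, 0, -0.01, 0, 0, 0]
    - [0, 0, 0, 0, 0, 0]

```text
time_s: 27.85
eef_pos: [0.6167, 0.1859, 0.206]
tcp_rot: [[0.004, 1.0, 0.003], [1.0, -0.004, 0.001], [0.001, 0.003, -1.0]]
force: [0.6, -0.6, -1.1]
grip_width: 0.085
```

Request:
apply_moves:
  plan:
    - [0.0098, -0.0243, 0, 0, 0, 0]
    - [0.0098, -0.0243, 0, 0, 0, 0]
    - [0.0098, -0.0243, 0, 0, 0, 0]
    - [0.0098, -0.0243, 0, 0, 0, 0]
    - [0.0098, -0.0243, 0, 0, 0, 0]
    - [0.0098, -0.0243, 0, 0, 0, 0]
    - [0, 0, 0, 0, 0, 0]
    - [0, 0, 0, 0, 0, 0]
    - [0, 0, 0, 0, 0, 0]

```text
time_s: 28.75
eef_pos: [0.4711, 0.2449, 0.2036]
tcp_rot: [[0.004, 1.0, -0.001], [1.0, -0.004, -0.0], [-0.0, -0.001, -1.0]]
force: [-0.2, -0.4, -0.1]
grip_width: 0.0853
```

```bash
python3 - <<'E'
from h import *
im=snapshot('scene'); cv2.imwrite('pics/s4.png',im[100:400,150:550,::-1])
E
```

```text
(no output)
```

View pics/s4.png

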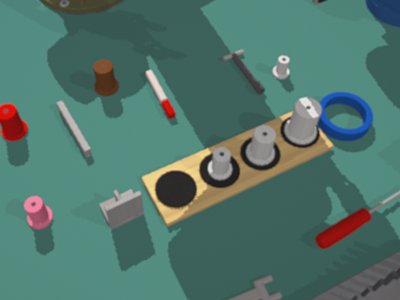

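In the crop, post_46 stands on the tape-end pad at about (302,120). Now descending on post_22.

Request:
apply_moves:
  plan:
    - [0, 0, 0.025, 0, 0, 0]
    - [0, 0, 0.025, 0, 0, 0]
    - [0, 0, 0.025, 0, 0, 0]
    - [0, 0, 0.025, 0, 0, 0]
    - [0, 0, 0.025, 0, 0, 0]
    - [0, 0, 0.025, 0, 0, 0]
    - [0, 0, 0.02, 0, 0, 0]
    - [0, 0, 0.015, 0, 0, 0]
    - [0, 0, 0.006, 0, 0, 0]
    - [0, 0, 0, 0, 0, 0]
    - [0, 0, 0, 0, 0, 0]

```text
time_s: 29.9
eef_pos: [0.4712, 0.2453, 0.014]
tcp_rot: [[0.004, 1.0, 0.001], [1.0, -0.004, 0.0], [0.0, 0.001, -1.0]]
force: [-0.7, 1.0, -0.2]
grip_width: 0.0855
```

Request:
apply_moves:
  plan:
    - [0, 0, 0, 0, 0, 0]
    - [0, 0, 0, 0, 0, 0]
    - [0, 0, 0, 0, 0, 0]
    - [0, 0, 0, 0, 0, 0]
    - [0, 0, 0, 0, 0, 0]
    - [0, 0, 0, 0, 0, 0]
    - [0, 0, 0, 0, 0, 0]
    - [0, 0, 0, 0, 0, 0]
    - [0, 0, 0, 0, 0, 0]
    - [0, 0, 0, 0, 0, 0]
    - [0, 0, 0, 0, 0, 0]
    - [0, 0, 0, 0, 0, 0]
  grip: 1

```text
time_s: 31.1
eef_pos: [0.471, 0.2453, 0.0137]
tcp_rot: [[0.004, 1.0, 0.001], [1.0, -0.004, 0.0], [0.0, 0.001, -1.0]]
force: [-0.3, -0.0, 5.8]
grip_width: 0.02
```

Request:
apply_moves:
  plan:
    - [0, 0, -0.01, 0, 0, 0]
    - [0, 0, -0.02, 0, 0, 0]
    - [0, 0, -0.02, 0, 0, 0]
    - [0, 0, -0.025, 0, 0, 0]
    - [0, 0, -0.025, 0, 0, 0]
    - [0, 0, -0.025, 0, 0, 0]
    - [0, 0, -0.025, 0, 0, 0]
    - [0, 0, -0.025, 0, 0, 0]
    - [0, 0, -0.02, 0, 0, 0]
    - [0, 0, 0, 0, 0, 0]
    - [0, 0, 0, 0, 0, 0]

```text
time_s: 32.2
eef_pos: [0.4705, 0.2451, 0.208]
tcp_rot: [[0.004, 1.0, -0.0], [1.0, -0.004, -0.0], [-0.0, -0.0, -1.0]]
force: [-0.0, -0.4, -1.0]
grip_width: 0.0202
```

Request:
apply_moves:
  plan:
    - [-0.0157, 0.0075, 0, 0, 0, 0]
    - [-0.0314, 0.0149, 0, 0, 0, 0]
    - [-0.0314, 0.0149, 0, 0, 0, 0]
    - [-0.0314, 0.0149, 0, 0, 0, 0]
    - [-0.0314, 0.0149, 0, 0, 0, 0]
    - [-0.0314, 0.0149, 0, 0, 0, 0]
    - [-0.0314, 0.0149, 0, 0, 0, 0]
    - [-0.0314, 0.0149, 0, 0, 0, 0]
    - [-0.0314, 0.0149, 0, 0, 0, 0]
    - [-0.0314, 0.0149, 0, 0, 0, 0]
    - [-0.0157, 0.0075, 0, 0, 0, 0]
    - [0, 0, 0, 0, 0, 0]

```text
time_s: 33.4
eef_pos: [0.6185, -0.071, 0.2066]
tcp_rot: [[0.006, 1.0, -0.002], [1.0, -0.006, 0.0], [0.0, -0.002, -1.0]]
force: [-0.3, 1.0, -0.5]
grip_width: 0.0203
```

Request:
apply_moves:
  plan:
    - [0, 0, 0, 0, 0, 0]
    - [0, 0, 0.015, 0, 0, 0]
    - [0, 0, 0.025, 0, 0, 0]
    - [0, 0, 0.025, 0, 0, 0]
    - [0, 0, 0.025, 0, 0, 0]
    - [0, 0, 0.025, 0, 0, 0]
    - [0, 0, 0.02, 0, 0, 0]
    - [0, 0, 0.02, 0, 0, 0]
    - [0, 0, 0.008, 0, 0, 0]
    - [0, 0, 0, 0, 0, 0]
    - [0, 0, 0, 0, 0, 0]

```text
time_s: 34.5
eef_pos: [0.6188, -0.069, 0.0459]
tcp_rot: [[0.003, 1.0, 0.001], [1.0, -0.003, -0.0], [-0.0, 0.001, -1.0]]
force: [1.0, 0.7, -0.7]
grip_width: 0.0199
```

Request:
apply_moves:
  plan:
    - [0, 0.001, 0.006, 0, 0, 0]
    - [0, 0, 0.005, 0, 0, 0]
    - [0, 0, 0.0025, 0, 0, 0]
    - [0, 0, 0.001, 0, 0, 0]
    - [0, 0, 0, 0, 0, 0]
    - [0, 0, 0, 0, 0, 0]

```text
time_s: 35.1
eef_pos: [0.6197, -0.0694, 0.031]
tcp_rot: [[0.004, 1.0, 0.0], [1.0, -0.004, -0.0], [-0.0, 0.0, -1.0]]
force: [0.4, 0.7, -0.6]
grip_width: 0.0202
```

Request:
apply_moves:
  plan:
    - [0, 0, 0.001, 0, 0, 0]
    - [0, 0, 0.0005, 0, 0, 0]
    - [0, 0, 0, 0, 0, 0]
    - [0, 0, 0, 0, 0, 0]

```text
time_s: 35.5
eef_pos: [0.6197, -0.0694, 0.0297]
tcp_rot: [[0.004, 1.0, 0.0], [1.0, -0.004, -0.0], [-0.0, 0.0, -1.0]]
force: [-3.7, 0.9, 6.3]
grip_width: 0.0199
```

Contact felt. Releasing, rising and backing toward the base for a clear view.

Request:
apply_moves:
  plan:
    - [0, 0, 0, 0, 0, 0]
    - [0, 0, 0, 0, 0, 0]
    - [0, 0, 0, 0, 0, 0]
    - [0, 0, 0, 0, 0, 0]
    - [0, 0, 0, 0, 0, 0]
    - [0, 0, 0, 0, 0, 0]
    - [0, 0, 0, 0, 0, 0]
  grip: 0

```text
time_s: 36.2
eef_pos: [0.6196, -0.0694, 0.0292]
tcp_rot: [[0.004, 1.0, -0.0], [1.0, -0.004, 0.0], [0.0, -0.0, -1.0]]
force: [-0.2, -0.7, 0.1]
grip_width: 0.0854
```

Request:
apply_moves:
  plan:
    - [0, 0, -0.01, 0, 0, 0]
    - [0, 0, -0.02, 0, 0, 0]
    - [0, 0, -0.03, 0, 0, 0]
    - [0, 0, -0.03, 0, 0, 0]
    - [0, 0, -0.03, 0, 0, 0]
    - [0, 0, -0.03, 0, 0, 0]
    - [0, 0, -0.02, 0, 0, 0]
    - [0, 0, 0, 0, 0, 0]

```text
time_s: 37.0
eef_pos: [0.6206, -0.0695, 0.2034]
tcp_rot: [[0.004, 1.0, 0.006], [1.0, -0.004, -0.001], [-0.001, 0.006, -1.0]]
force: [-0.1, -0.3, 0.2]
grip_width: 0.0856
```

Request:
apply_moves:
  plan:
    - [0, -0.025, 0, 0, 0, 0]
    - [0, -0.025, 0, 0, 0, 0]
    - [-0.02, -0.025, 0, 0, 0, 0]
    - [-0.02, -0.025, 0, 0, 0, 0]
    - [-0.03, -0.025, 0, 0, 0, 0]
    - [-0.03, -0.025, 0, 0, 0, 0]
    - [-0.03, -0.025, 0, 0, 0, 0]
    - [-0.03, -0.02, 0, 0, 0, 0]
    - [-0.03, -0.02, 0, 0, 0, 0]
    - [-0.03, 0, 0, 0, 0, 0]
    - [0, 0, 0, 0, 0, 0]
    - [0, 0, 0, 0, 0, 0]

```text
time_s: 38.2
eef_pos: [0.4033, -0.2886, 0.1987]
tcp_rot: [[0.005, 1.0, -0.001], [1.0, -0.005, 0.001], [0.001, -0.001, -1.0]]
force: [-0.4, 0.3, 0.1]
grip_width: 0.0854
```

```bash
python3 - <<'E'
from h import *
for n in('top','scene'):
    im=snapshot(n); np.save(n+'_f.npy',im); cv2.imwrite(f'pics/{n}_f.png',im[:,:,::-1])
def hole(im,u,v,r=3):
    g=im.astype(float).mean(2); u0,v0=int(round(u)),int(round(v))
    p=g[v0-r:v0+r+1,u0-r:u0+r+1]; j,i=np.unravel_index(p.argmin(),p.shape); u0+=i-r; v0+=j-r
    p=g[v0-2:v0+3,u0-2:u0+3]; w=np.clip(np.median(p)-p,0,None); yy,xx=np.mgrid[-2:3,-2:3]
    return u0+(w*xx).sum()/w.sum(), v0+(w*yy).sum()/w.sum()
T={'post_22':(.6195,-.069),'post_30':(.621,.015),'post_38':(.624,.0965),'post_46':(.6166,.186)}
for n in('top','scene'):
    im=np.load(n+'_f.npy')
    for k,t in T.items():
        z=H[k]+.016; q=hole(im,*proj(n,[*t,z])[0]); X=back(n,q,z)[0]
        print(n,k,np.round(q,1),X[:2].round(4),'err mm',((X[:2]-t)*1e3).round(1))
    a=np.load(n+'.npy')
    for o in('tape','angle_plate'):
        for r in place_of(o,n)[:2]: print(n,o,round(r['score'],2),np.round(r['position'],1))
    x,y=(105,130) if n=='top' else (465,190)
    for (x0,y0,x1,y1) in ([(105,135,168,200),(362,155,405,200)] if n=='top' else [(465,190,525,242),(248,285,296,330)]):
        print('shift',cv2.phaseCorrelate(a[y0:y1,x0:x1].mean(2),im[y0:y1,x0:x1].mean(2)))
print(read_state()['time_s'])
E
```

```text
top post_22 [329.  167.7] [ 0.6202 -0.0682] err mm [0.7 0.8]
top post_30 [281.5 163.9] [0.6215 0.016 ] err mm [0.5 1. ]
top post_38 [235.3 159.3] [0.6245 0.0963] err mm [ 0.5 -0.2]
top post_46 [181.7 160.1] [0.6171 0.187 ] err mm [0.5 1. ]
top tape 0.91 [145.5 168.5]
top tape 0.74 [379.  181.7]
top angle_plate 0.82 [377.8 182.3]
shift ((0.013835291920123893, -0.02331816348650051), 0.9893609970519166)
shift ((0.7753491237986871, -0.09327296795573048), 0.4025026055988217)
scene post_22 [325.7 276.1] [ 0.6205 -0.0691] err mm [ 1.  -0.1]
scene post_30 [371.4 253.7] [0.6218 0.0148] err mm [ 0.8 -0.2]
scene post_38 [414.5 233.5] [0.6248 0.0949] err mm [ 0.8 -1.6]
scene post_46 [458.  207.1] [0.617  0.1857] err mm [ 0.4 -0.3]
scene tape 0.95 [490.  219.6]
scene angle_plate 0.82 [271.9 311.2]
shift ((0.41212650186669464, 0.13765449701165267), 0.7257325189412146)
shift ((0.6414281915320252, 0.6138608229255631), 0.41225152774988677)
38.5
```

View pics/top_f.png

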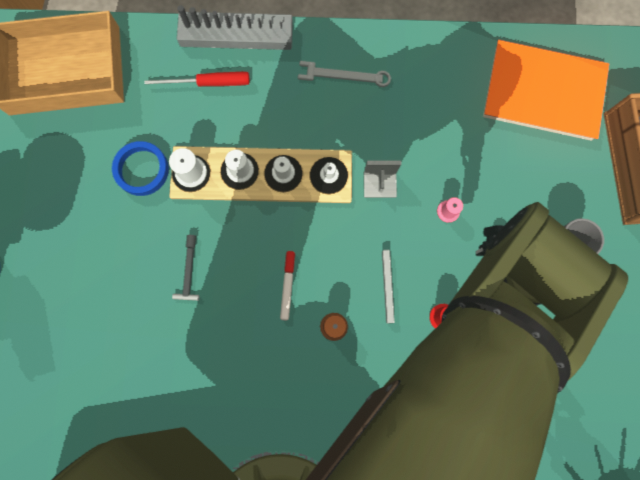

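View pics/scene_f.png

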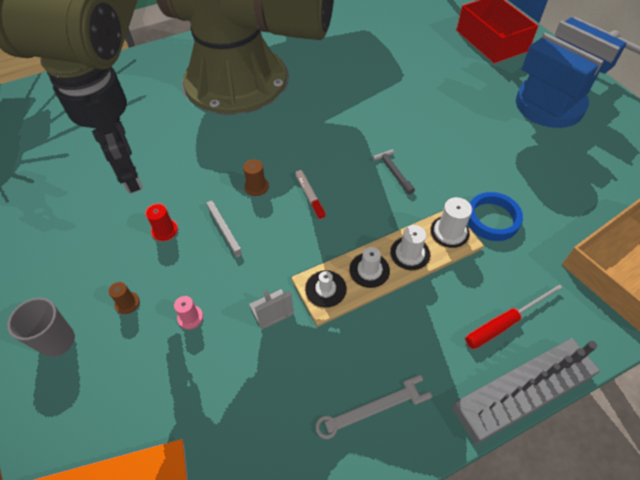

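Both views show all four posts upright on their pads: top view 22 (329,168), 30 (282,164), 38 (235,159), 46 (182,160). The tape and angle plate are in place, and the arm is touching nothing.

```bash
python3 -c "from rig import *; print(hand_in())"
```

```text
the job is handed in; nothing more can be done
None
```

All four posts stand upright on the pads in size order, from 22 mm beside the angle plate to 46 mm beside the tape. I handed the job in at about 38.5 s of the 112 s allowed; it reports no verdict.

- **Placing:** Each post was lowered until the force reading showed 5–6 N of contact, then released. None was dropped or tipped.
- **Position:** In the last pictures every post is within about 2 mm of its measured pad centre in both cameras, against the 15 mm allowed.
- **Angle plate and tape:** Comparing pictures from before and after, neither appears to have moved by as much as a pixel (about 2 mm). The plate's match was poor (0.4) because shadows changed around it. The plate and tape look unmoved by eye.
- **Disagreement:** The detection network also marked the angle plate as a second, lower-scoring tape; I ignored that as a false report.

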